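Show where the balance tube goes in the centrifuge

TASK

The rotor of the open bench centrifuge is out of balance: one of its tubes has no partner straight across the rotor. Show the trainee what to load where by pointing straight down with the fingertips from just above, a few centimetres at most and right over the middle of the thing, holding still about two seconds each time: first at the tube without a partner, then at the spare tube of the same kind standing in the tube rack, and last at the empty rotor hole straight across from the tube without a partner. Touch and lift nothing on the way (the trainee does the loading), and finish while still pointing at that empty hole.

Things in the scene. Friction and masses are not known exactly. Their poses are not given: they have to be found in the camera images.
- lone_cap (a point): middle of the top of the screw cap of the rotor tube that has no partner (place 3). Each rotor tube is a white 15 ml conical tube with a ribbed blue screw cap 22 mm across and 13 mm high; tube and cap lean 25 degrees towards the rotor's axis, the cap tops stand 60 mm from that axis, about 190 mm above the bench and 25 mm higher than the mouths of the empty holes.
- facing_hole (a point): middle of the mouth of the empty rotor hole straight across from the tube without a partner (place 7); 17.6 mm across, dark inside, in a steel sleeve of 24 mm, 72 mm from the rotor's axis, about 165 mm above the bench. The tubes in the places on both sides of it rise 25 mm higher; their caps leave about 40 mm all round the middle of this hole. The point's z axis is vertical.
- rotor_hub (a point): top middle of the rotor's centre nut, on the axis, 161 mm above the bench. The rotor is aluminium, 224 mm across, with 8 places 45 degrees apart, numbered anticlockwise from above; tubes in places 0, 2, 4, 6 (two facing pairs) and 3 (no partner); places 1, 5, 7 are empty. It turns at the lightest touch and may stand at any angle.
- centrifuge: bench centrifuge, white housing 360 x 300 x 190 mm high, open from above with a round bowl 240 mm across; origin in the middle of its underside, x towards its hinge side (rear), z up; the rotor's axis lies at x = +40 mm, the sloping control panel at the -x end. It stands to the robot's right with its lid on the far right.
- centrifuge_lid (a joint): lid angle in rad: 0 shut, about 1.57 upright; it stands open at 1.6 to 1.95 and stays by friction. 285 x 292 x 20 mm panel, hinged 178 mm from the housing's origin towards its rear, 196 mm above the bench. Leave it as it is.
- lid_edge (a point): middle of the lid's free edge, the highest point of the open lid, about 0.48 m above the bench; keep the arm on the rotor's side of it.
- rack: white block rack 115 x 82 x 58 mm high with six holes for tubes in 3 columns x 2 rows, 34 mm apart; origin in the middle of its underside, x along the 115 mm side, z up. It stands to the robot's left. Besides those listed, no thing within reach is higher than 160 mm.
- spare_cap (a point): middle of the top of the cap of the spare tube (loose) in the rack: same 15 ml conical tube as in the rotor, 120 mm tall with a ribbed blue screw cap 22 mm across; cap top 128 mm above the bench. Any rack hole may hold it of the four in use. z axis up along the tube.
- short_tube_a: one of three short loose tubes in the rack, 77 mm tall with a smooth blue push cap 17.6 mm across (cap top 85 mm above the bench); not wanted here. Origin in the middle of its underside, z up.
- short_tube_b: as short_tube_a.
- short_tube_c: as short_tube_a.
There are look-alikes about, which are no part of the job. What is shaped like the part that bears spare_cap but pink or purple is not meant.

How it is judged (in metres and radians):
On the way, in this order (a step that is already met when the one before it is completed fails the run):
1. points at the rotor tube without a partner, from just above, for 1.5 s (horizontal distance between the grasp point and lone_cap below 0.015 m and z of the grasp point in the frame of lone_cap between 0.012 and 0.075 m and angle between the grasp point's own z axis and vertical above 2.6416 rad), for 1.5 s.
2. then points at the spare tube in the rack, from just above, for 1.5 s (horizontal distance between the grasp point and spare_cap below 0.015 m and z of the grasp point in the frame of spare_cap between 0.012 and 0.075 m and angle between the grasp point's own z axis and vertical above 2.6416 rad), for 1.5 s.
3. then points at the empty rotor hole across from the tube without a partner, for 1.5 s (horizontal distance between the grasp point and facing_hole below 0.015 m and z of the grasp point in the frame of facing_hole between 0.012 and 0.085 m and angle between the grasp point's own z axis and vertical above 2.6416 rad), for 1.5 s.
At the end, for the whole second after the job is handed in: The tool point is still above the empty hole across from the partnerless tube: within 15 mm sideways, 12 to 85 mm above its mouth, fingers within 0.5 rad of straight down; rotor (5 mm at the cap), lid (15 mm at its edge) and the tubes in the rack (8 mm) are where they were (all of step 3 and distance of lone_cap from where it was at the start of the episode below 0.005 m and distance of each of spare_cap, short_tube_a, short_tube_b, short_tube_c from where it was at the start of the episode below 0.008 m and distance of lid_edge from where it was at the start of the episode below 0.015 m); the robot touches nothing.
It fails at once if the fingers or the arm touch anything (over 0.5 N) (contact force between any of the fingers, the arm and anything else above 0.5 N).
It fails at once if the rotor is turned (5 mm at the cap of the tube without a partner) or the lid is moved (15 mm at its edge) (distance of lone_cap from where it was at the start of the episode above 0.005 m or distance of lid_edge from where it was at the start of the episode above 0.015 m).
It fails at once if a tube in the rack is moved or lifted (8 mm) (distance of any of spare_cap, short_tube_a, short_tube_b, short_tube_c from where it was at the start of the episode above 0.008 m).
It also fails if it takes over 51 s, if anything falls off the work surface, if the arm or the gripper's body presses on something with over 40 N, if the wrist force passes 120 N, or if a joint passes its speed limit or range.

ROBOT

A 6-joint arm with a two-finger parallel gripper is mounted at the origin on the work surface. World frame = base frame: x ahead of the robot, y to its left, z up, the work surface at z = 0. Lengths are in m, angles in degrees, forces in N, time in s.
With the tool pointing down it reaches from about 0.35 to 0.725 m from the base axis. Payload 4.3 kg.
Tool frame: the origin (TCP) lies between the finger pads, 19 mm behind the fingertips; this is the grasp point; z points along the fingers, y is the line along which they close (so a half turn about z gives the same grasp; the last joint's range is limited). The gripper opens to 85 mm and grips with 20 to 120 N. Pads are 22 mm wide; open, the fingers measure 114 mm over their backs; the gripper's body (76 mm by 85 mm) begins 54 mm behind the grasp point. The pads swing forward as they close: fully open they stand 13 mm farther back than shut.
Start: joints at [65.586, 21.618, 4.641, 73.018, 0, 83.68], TCP at [0.179, 0.547, 0.25] pointing down, gripper open.
Joint ranges: [-156.06, 156.06], [-48.1, 94.91], [-58.44, 69.94], [-101.28, 121.22], [-78.64, 73.56], [-180, 180]. Speed limits (degrees/s): [147.25, 147.25, 180, 180, 180, 180].

INTERFACE

Orientations are given as [roll, pitch, yaw] about the fixed x, y, z axes, in that order (R = Rz(yaw) Ry(pitch) Rx(roll)).
In Python, from rig import robot, camera gives the robot as it stands.
- The arm moves only by the tool apply_moves, never from a script. Its argument "plan" is text: rows parted by semicolons, each of 6 numbers parted by spaces: the shift along the world's x, y, z each as a share of 0.04 m, from -1 to 1, then the turn, a rotation vector about the world's x, y, z each as a share of 0.1 rad, from -1 to 1. In form: x y z rx ry rz; .... A call has 1 to 20 rows; each row shifts and turns the commanded pose from where the row before left it; what a row does not reach is not made up. A row lasts 1/8 s, in which the tool goes at most 62.5 mm and 10.7 degrees, less where a joint would pass 70% of its speed; a pose out of reach is approached as far as the arm can. A call with a number of a shift or a turn outside -1 to 1 is refused whole. A call with a gripper value outside its range is refused whole. "grip" is the opening, from -1 (shut) to 1 (fully open), set as the call begins (left out, the last holds). The fingers move at their own pace and stop on an object; "newtons" is the grip in N (left out, the last holds). Time passes only in rows, so rows that do not move let the fingers close. It gives the time, the measured TCP pose, the force, the opening and the grip force at its end, in the units of the state.
- robot.state(): the state, without advancing time (a new reading comes with each control period).
- camera(name): name is "scene" or "side" or "wrist"; returns a dict with "pixels" (384x512x3 uint8, red, green, blue), "fovy" (degrees; the focal length in pixels is half the picture's height over the tangent of half this angle, whatever the lens; pixels are square), "cx", "cy" (the principal point, pixels), "rvec" (rotation vector, rad) and "tvec" (3), from world to camera coordinates, as OpenCV has them; the wrist camera has in their place "mount" (4x4, takes a point from camera to tool coordinates, whose origin is the TCP and whose axes are the flange's). Camera axes: x right, y down, z forward; pixel columns grow to the right and rows downward; lengths in m; the calibration is good to about 2 mm. A picture is of the moment at which its call begins: read the wrist's pose just before it. There is no depth.
- robot.hand_in(): hands the job in; it is judged then, once.
The state is a dict: "time": time; "joint_positions": joint angles; "dq": joint speeds; "joint_efforts": joint torques, N m; "eef_pos": TCP position; "tool_rot": TCP orientation; "ft_force": force on the tool from outside, world axes, zero at the start; "ft_torque": the same for the moment, N m; "opening": finger opening in m; "grip_force": force on a finger pad.
Only numpy, scipy, OpenCV 4.12 (cv2) and the standard library are available. Lean on these libraries where they do the work, as an engineer would, in place of code of your own. Each camera call takes 0.05 s, during which the arm holds its last target. There are 200 camera calls.

## Working session

There is one attempt and no reset: what is moved stays moved. The work goes in short steps, Python scripts to look and compute and a tool call to move; the robot and the scene stay as the last step left them, time stands still between calls to the robot, and variables do not carry over. Pictures are saved under pics/ and viewed, at most 10 in all, crops included, and the job is handed in when it is done.

Besides the shell and the picture viewer there is one more tool, called after "Request:" as a command line: name --argument value ..., lists and objects as JSON in quotes. apply_moves: Moves the arm, as the interface text tells. Shift numbers are shares of 0.04 m and turn numbers shares of 0.1 rad, none past 1 either way. Its arguments: {"type":"object","properties":{"plan":{"type":"string"},"grip":{"type":"number"},"newtons":{"type":"number"}},"required":["plan"]}

```bash
mkdir -p pics
cat > h.py <<'E'
import numpy as np, cv2, json, pickle
from rig import robot, camera
from scipy.spatial.transform import Rotation as R
def grab(name, tag):
    s=robot.state(); c=camera(name); f=192/np.tan(np.radians(c["fovy"])/2)
    K=np.array([[f,0,c["cx"]],[0,f,c["cy"]],[0,0,1]])
    if "mount" in c:
        T=np.eye(4); T[:3,:3]=R.from_euler("xyz",s["tool_rot"],degrees=True).as_matrix(); T[:3,3]=s["eef_pos"]
        C=T@np.array(c["mount"]); Rw=C[:3,:3].T; t=-Rw@C[:3,3]
    else:
        Rw=cv2.Rodrigues(np.array(c["rvec"],float))[0]; t=np.array(c["tvec"],float).ravel()
    pickle.dump((c["pixels"],K,Rw,t),open(f"pics/{tag}.pkl","wb"))
    return c["pixels"],K,Rw,t
def load(tag): return pickle.load(open(f"pics/{tag}.pkl","rb"))
def atz(v,px,z):
    _,K,Rw,t=v; d=Rw.T@np.linalg.inv(K)@np.array([*px,1]); o=-Rw.T@t
    return o+d*(z-o[2])/d[2]
def proj(v,p):
    _,K,Rw,t=v; q=K@(Rw@np.asarray(p,float)+t); return q[:2]/q[2]
def tri(v1,p1,v2,p2):
    P=[v[1]@np.c_[v[2],v[3]] for v in(v1,v2)]
    X=cv2.triangulatePoints(P[0],P[1],np.array(p1,float).reshape(2,1),np.array(p2,float).reshape(2,1)).ravel(); return X[:3]/X[3]
def save(img,name): cv2.imwrite(f"pics/{name}.png",cv2.cvtColor(img,cv2.COLOR_RGB2BGR))
E
python3 - <<'E'
from h import *
a=grab("scene","sc")[0];b=grab("side","sd")[0];w=grab("wrist","w0")[0]
save(np.vstack([np.hstack([cv2.resize(a,(400,300)),cv2.resize(b,(400,300))]),np.hstack([cv2.resize(w,(400,300)),np.zeros((300,400,3),np.uint8)])]),"all")
for t in("sc","sd","w0"):
    v=load(t); print(t,-v[2].T@v[3],v[1][0,0],v[2][2])
print(robot.state())
E
```

```text
sc [1.09376276 0.55998966 0.73074147] 451.01011475019084 [-0.59133314 -0.536583   -0.60199984]
sd [-0.12203482 -0.88256655  0.78136811] 440.19235917523423 [ 0.4834146   0.72815254 -0.48590554]
w0 [0.10477523 0.57012353 0.37217227] 266.0640613853883 [ 0.28775366 -0.09756627 -0.95272171]
{'time': 0.15, 'joint_positions': array([ 6.55853954e+01,  2.16531712e+01,  4.58022250e+00,  7.30182684e+01,
       -9.95115019e-04,  8.36797716e+01]), 'dq': array([-0.01449732,  0.00392565,  0.35095093,  0.01219596,  0.05137743,
       -0.00614916]), 'joint_efforts': array([ 7.31084929e-04, -4.64034319e+01,  2.70170635e+01,  1.39382746e-02,
       -1.40048505e-04,  1.33577484e-05]), 'eef_pos': array([0.17839207, 0.54612853, 0.24926464]), 'tool_rot': array([-1.79909228e+02, -9.05258630e-03,  1.61905618e+02]), 'ft_force': array([-0.41260329,  0.51471119,  0.40894257]), 'ft_torque': array([-0.06434732, -0.00350791, -0.00897453]), 'grip_force': 0.0, 'opening': 0.08513016552811462}
```

View pics/all.png

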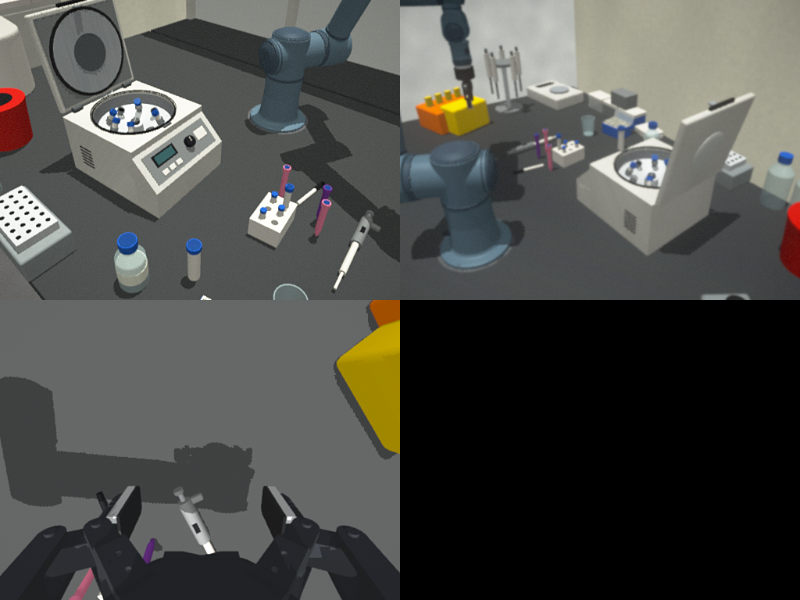

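The scene view shows the open centrifuge around (150,130) and the rack around (273,215), both in the 400-px tile. I'll enlarge both.

Run:
```python
from h import *
def crop(t,x,y,w,h,W,H): return cv2.resize(load(t)[0][y:y+h,x:x+w],(W,H),interpolation=cv2.INTER_CUBIC)
a=crop("sc",110,105,130,75,520,300)
b=crop("sd",265,180,90,75,360,300)
c=crop("sc",300,200,140,120,350,300)
d=crop("sd",170,160,90,60,450,300)
save(np.vstack([np.hstack([crop("sc",110,105,120,75,480,300),crop("sd",270,180,80,75,320,300)]),np.hstack([c,d])]),"crops")
```

```text
(no output)
```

View pics/crops.png

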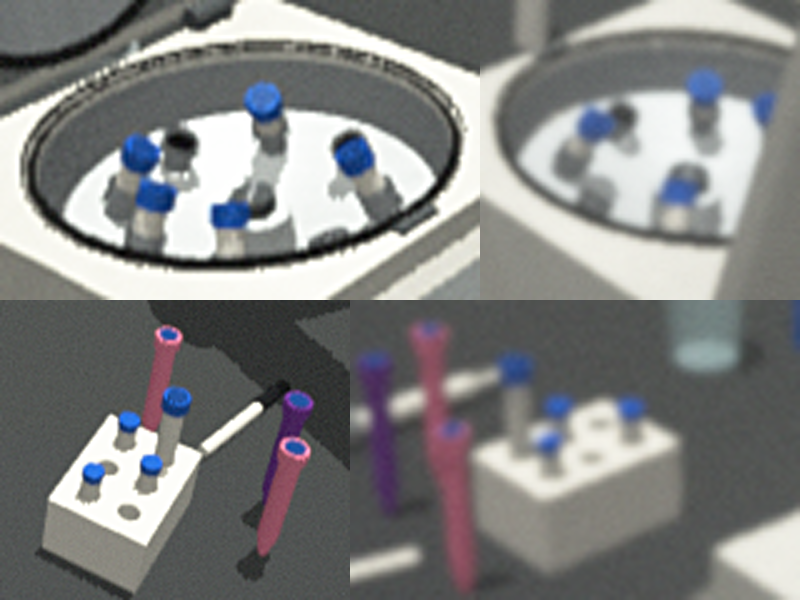

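Run:
```python
from h import *
v=load("sc");s=load("sd")
print("spare",tri(v,(370.8,238),s,(203.4,171.4)),atz(v,(370.8,238),.128))
caps=[(264,90),(141,143),(155,184),(230,205),(353,142)]
P=np.array([atz(v,(110+x/4,105+y/4),.19) for x,y in caps]); print(P)
Q=np.array([atz(v,(110+x/4,105+y/4),.165) for x,y in [(180,138),(348,142),(258,203),(328,238)]]);print(Q)
from scipy.optimize import least_squares
r=least_squares(lambda c:np.hypot(*(P[:,:2]-c).T)-.06,P[:,:2].mean(0));c=r.x
print(c,r.fun)
for A in(P,Q):print(np.degrees(np.arctan2(*(A[:,:2]-c).T[::-1])),np.hypot(*(A[:,:2]-c).T))
S=[atz(s,(270+(x-480)/4,180+y/4),.19) for x,y in[(705,78),(596,118),(680,185)]];print(np.array(S))
```

```text
spare [0.45694416 0.29851722 0.13180825] [0.45244815 0.29698225 0.128     ]
[[ 0.49279927 -0.23311576  0.19      ]
 [ 0.58288472 -0.23679728  0.19      ]
 [ 0.60523099 -0.19429333  0.19      ]
 [ 0.59054277 -0.14603849  0.19      ]
 [ 0.4978832  -0.14680927  0.19      ]]
[[ 0.53931997 -0.26096223  0.165     ]
 [ 0.47241622 -0.18173217  0.165     ]
 [ 0.55483875 -0.1684295   0.165     ]
 [ 0.55177821 -0.11094085  0.165     ]]
[ 0.54311004 -0.19018023] [0.00614101 0.00127947 0.00225697 0.00479474 0.00266185]
[-139.52235547  -49.52846769   -3.78809027   42.94180359  136.2000147 ] [0.06614101 0.06127947 0.06225697 0.06479474 0.06266185]
[-93.0650177  173.18534556  61.66501208  83.75711357] [0.0708834  0.07119682 0.02471148 0.07971209]
[[ 0.59816243 -0.14125283  0.19      ]
 [ 0.50585929 -0.14059528  0.19      ]
 [ 0.49931716 -0.22960624  0.19      ]]
```

Scene picks, in crop pixels:
- **Rotor caps:** (264,90), (141,143), (155,184), (230,205) and (353,142). They sit at about -139, -49, -4, 43 and 136 degrees. The one at -4 degrees, (155,184), has no partner. The hole across from it is the one behind the cap, at (348,142).
- **Rack:** the tall tube with the ribbed blue cap at (177,395) is the spare. The three short tubes have smaller caps, and the pink and purple tubes stand outside the rack.

Next I'll move the arm over with the gripper shut and refine these points with the wrist camera.

Request:
apply_moves --plan "0.58 -0.99 0.07 0 0 0;0.58 -0.99 0.07 0 0 0;0.58 -0.99 0.07 0 0 0;0.58 -0.99 0.07 0 0 0;0.58 -0.99 0.07 0 0 0;0.58 -0.99 0.07 0 0 0;0.58 -0.99 0.07 0 0 0;0.58 -0.99 0.07 0 0 0;0.58 -0.99 0.07 0 0 0;0.58 -0.99 0.07 0 0 0;0.58 -0.99 0.07 0 0 0;0.58 -0.99 0.07 0 0 0;0.58 -0.99 0.07 0 0 0;0.58 -0.99 0.07 0 0 0;0.58 -0.99 0.07 0 0 0;0.58 -0.99 0.07 0 0 0;0.58 -0.99 0.07 0 0 0;0.58 -0.99 0.07 0 0 0;0 0 0 0 0 0;0 0 0 0 0 0" --grip -1

```text
time: 2.65
eef_pos: [0.5958, -0.1658, 0.2999]
tool_rot: [180.0, -0.1, 161.9]
ft_force: [0.0, -0.7, 0.3]
opening: 0.0002
grip_force: 0.0
```

Run:
```python
from h import *
v=grab("wrist","w1"); s=robot.state(); print(s["eef_pos"],s["tool_rot"],s["joint_positions"],s["time"])
p=cv2.resize(v[0],(800,600),interpolation=cv2.INTER_CUBIC); save(p,"w1")
```

```text
[ 0.59565183 -0.16530466  0.30028576] [ 1.79971917e+02 -5.64386517e-02  1.61943481e+02] [-2.13994827e+01  2.69883524e+01  2.02204211e+01  8.32900489e+01
  2.47437634e-02 -3.34296238e+00] 2.7
```

View pics/w1.png

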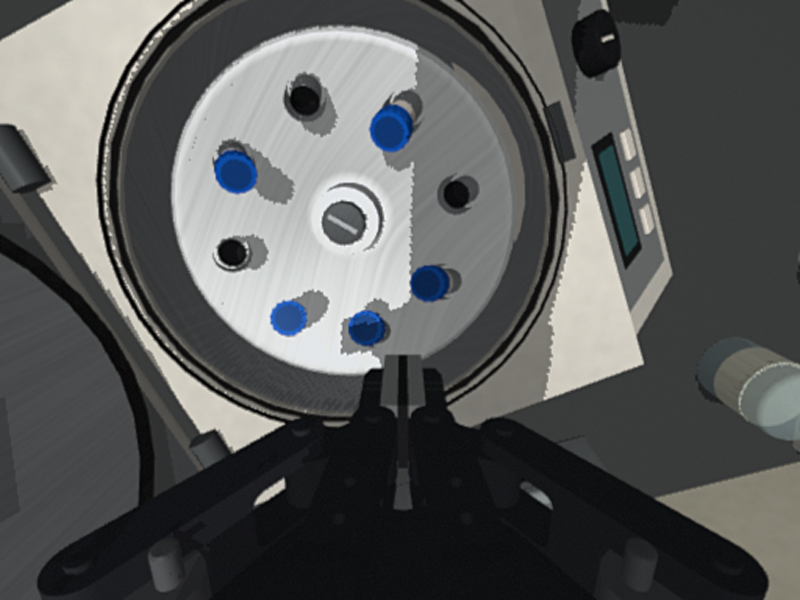

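The wrist view shows all 8 places. The caps are at (391,129), (236,171), (290,318), (366,328) and (430,283), the holes at (304,99), (455,193) and (233,252), and the hub at (345,222). The lone cap is (366,328), and straight across the hub is the hole at (304,99).

Run:
```python
from h import *
from scipy.optimize import least_squares
v=load("w1"); sc=load("sc"); sd=load("sd")
u=lambda p:((p[0]+.5)*.64-.5,(p[1]+.5)*.64-.5)
caps=[(391,129),(236,171),(290,318),(366,328),(430,283)];off=[45*3,-135,-45,0,45]
holes=[(304,99),(455,193),(233,252)];oh=[180,90,-90]
def pts(q):
    c=q[:2];f=lambda o,r,z:np.r_[c+r*np.array([np.cos(q[2]+np.radians(o)),np.sin(q[2]+np.radians(o))]),z]
    return [f(o,.06,q[3]) for o in off],[f(o,.072,q[4]) for o in oh]
def res(q):
    a,b=pts(q); return np.concatenate([proj(v,p)-u(m) for p,m in zip(a+b,caps+holes)])
r=least_squares(res,[.545,-.188,-.06,.19,.165]); a,b=pts(r.x)
print(r.x,np.degrees(r.x[2]),abs(r.fun).max()); print("lone",a[3],"facing",b[0])
print("fixed-z",atz(v,u(caps[3]),.19),atz(v,u(holes[0]),.165),"hub",atz(v,u((345,222)),.161))
print("tri lone w1+sc",tri(v,u(caps[3]),sc,(110+155/4,105+184/4)),"facing w1+sc",tri(v,u(holes[0]),sc,(110+348/4,105+140/4)))
s=robot.state()["eef_pos"];print("to lone",(a[3]-s+[0,0,.045])/.04)
```

```text
[ 0.54369524 -0.18784587 -0.06099028  0.19317092  0.16592896] -3.4944854221248396 1.484737107351748
lone [ 0.60358368 -0.19150301  0.19317092] facing [ 0.47182911 -0.18345729  0.16592896]
fixed-z [ 0.60494701 -0.19242992  0.19      ] [ 0.4715408  -0.18427993  0.165     ] hub [ 0.54391553 -0.18718076  0.161     ]
tri lone w1+sc [ 0.605595   -0.19313357  0.19052422] facing w1+sc [ 0.47098529 -0.18375155  0.16494189]
to lone [ 0.19829627 -0.65495876 -1.55287101]
```

The fitted model, the fixed-height rays and the triangulation agree within 3 mm, and the heights match the text. I'll descend over the lone cap and hold.

Request:
apply_moves --plan "0.1 -0.33 0 0 0 0;0.1 -0.33 0 0 0 0;0 0 -0.4 0 0 0;0 0 -0.4 0 0 0;0 0 -0.4 0 0 0;0 0 -0.35 0 0 0;0 0 0 0 0 0;0 0 0 0 0 0;0 0 0 0 0 0;0 0 0 0 0 0;0 0 0 0 0 0;0 0 0 0 0 0;0 0 0 0 0 0;0 0 0 0 0 0;0 0 0 0 0 0;0 0 0 0 0 0;0 0 0 0 0 0;0 0 0 0 0 0;0 0 0 0 0 0;0 0 0 0 0 0"

```text
time: 5.2
eef_pos: [0.6042, -0.1926, 0.2384]
tool_rot: [180.0, 0.0, 161.9]
ft_force: [0.1, 1.6, -0.7]
opening: -0.0
grip_force: 0.0
```

Request:
apply_moves --plan "0 0 0 0 0 0;0 0 0 0 0 0;0 0 0 0 0 0;0 0 0 0 0 0;0 0 0 0 0 0;0 0 0 0 0 0"

```text
time: 5.95
eef_pos: [0.6042, -0.1926, 0.2384]
tool_rot: [180.0, -0.0, 161.9]
ft_force: [0.4, 0.3, -0.7]
opening: 0.0002
grip_force: 0.0
```

Request:
apply_moves --plan "0 0 0.5 0 0 0;0 0 0.5 0 0 0;-0.16 0.93 0 0 0 0;-0.16 0.93 0 0 0 0;-0.16 0.93 0 0 0 0;-0.16 0.93 0 0 0 0;-0.16 0.93 0 0 0 0;-0.16 0.93 0 0 0 0;-0.16 0.93 0 0 0 0;-0.16 0.93 0 0 0 0;-0.16 0.93 0 0 0 0;-0.16 0.93 0 0 0 0;-0.16 0.93 0 0 0 0;-0.16 0.93 0 0 0 0;-0.16 0.93 0 0 0 0;0 0 0 0 0 0;0 0 0 0 0 0;0 0 0 0 0 0"

```text
time: 8.2
eef_pos: [0.5213, 0.2899, 0.2785]
tool_rot: [-180.0, 0.0, 161.8]
ft_force: [-0.7, 0.5, 0.4]
opening: 0.0004
grip_force: 0.0
```

Run:
```python
from h import *
v=grab("wrist","w2"); s=robot.state(); print(s["eef_pos"],proj(v,(.454,.298,.128))/.64)
p=cv2.resize(v[0],(800,600),interpolation=cv2.INTER_CUBIC); save(p,"w2")
```

```text
[0.52129339 0.28996116 0.27853867] [382.09009274 181.17661276]
```

View pics/w2.png

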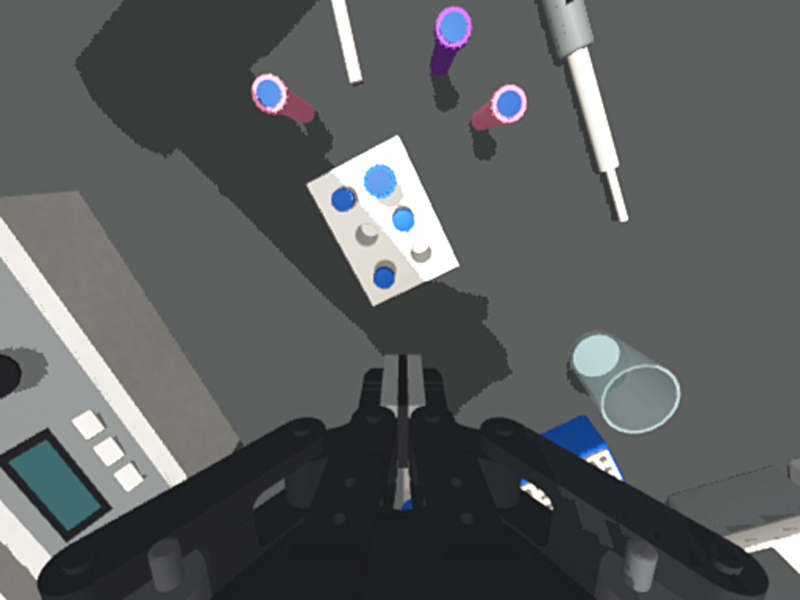

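The wrist view shows the large blue ribbed cap at (380,181). The smaller short-tube caps are at (343,199), (403,219) and (384,277), and the pink and purple tubes stand outside the rack.

Run:
```python
from h import *
v=load("w2");u=((380+.5)*.64-.5,(181+.5)*.64-.5)
print(atz(v,u,.128),tri(v,u,load("sc"),(370.8,238)),tri(v,u,load("sd"),(203.4,171.4)))
```

```text
[0.45326458 0.29666187 0.128     ] [0.453125   0.29710939 0.12860199] [0.45514379 0.2960042  0.13303193]
```

The target is (0.453, 0.297), and the cap top at 0.1285 m fits. I'll point with the TCP at z 0.175.

Request:
apply_moves --plan "-0.6 0.06 0 0 0 0;-0.6 0.06 0 0 0 0;-0.5 0.06 0 0 0 0;0 0 -0.5 0 0 0;0 0 -0.5 0 0 0;0 0 -0.5 0 0 0;0 0 -0.5 0 0 0;0 0 -0.38 0 0 0;0 0 -0.2 0 0 0;0 0 0 0 0 0;0 0 0 0 0 0;0 0 0 0 0 0;0 0 0 0 0 0;0 0 0 0 0 0;0 0 0 0 0 0;0 0 0 0 0 0;0 0 0 0 0 0;0 0 0 0 0 0;0 0 0 0 0 0;0 0 0 0 0 0"

```text
time: 10.75
eef_pos: [0.453, 0.2982, 0.1752]
tool_rot: [180.0, 0.0, 161.9]
ft_force: [-0.7, 0.3, -0.3]
opening: 0.0
grip_force: 0.0
```

Request:
apply_moves --plan "0 0 0 0 0 0;0 0 0 0 0 0;0 0 0 0 0 0;0 0 0 0 0 0;0 0 0 0 0 0;0 0 0 0 0 0;0 0 0 0 0 0;0 0 0 0 0 0"

```text
time: 11.75
eef_pos: [0.453, 0.2982, 0.1752]
tool_rot: [180.0, 0.0, 161.9]
ft_force: [0.0, 0.0, -0.3]
opening: 0.0001
grip_force: 0.0
```

Request:
apply_moves --plan "0 0 0.5 0 0 0;0 0 0.7 0 0 0;0 0 0.7 0 0 0;0 0 0.6 0 0 0;0.036 -0.927 0 0 0 0;0.036 -0.927 0 0 0 0;0.036 -0.927 0 0 0 0;0.036 -0.927 0 0 0 0;0.036 -0.927 0 0 0 0;0.036 -0.927 0 0 0 0;0.036 -0.927 0 0 0 0;0.036 -0.927 0 0 0 0;0.036 -0.927 0 0 0 0;0.036 -0.927 0 0 0 0;0.036 -0.927 0 0 0 0;0.036 -0.927 0 0 0 0;0.036 -0.927 0 0 0 0;0 0 0 0 0 0;0 0 0 0 0 0;0 0 0 0 0 0"

```text
time: 14.25
eef_pos: [0.4716, -0.1828, 0.2753]
tool_rot: [180.0, -0.0, 162.0]
ft_force: [0.5, 0.3, 0.6]
opening: 0.0005
grip_force: 0.0
```

Request:
apply_moves --plan "0 0 -0.3 0 0 0;0 0 -0.4 0 0 0;0 0 -0.4 0 0 0;0 0 -0.2 0 0 0;0 0 0 0 0 0;0 0 0 0 0 0;0 0 0 0 0 0;0 0 0 0 0 0;0 0 0 0 0 0;0 0 0 0 0 0;0 0 0 0 0 0;0 0 0 0 0 0;0 0 0 0 0 0;0 0 0 0 0 0;0 0 0 0 0 0;0 0 0 0 0 0;0 0 0 0 0 0;0 0 0 0 0 0;0 0 0 0 0 0;0 0 0 0 0 0"

```text
time: 16.75
eef_pos: [0.4717, -0.1838, 0.2232]
tool_rot: [180.0, 0.0, 161.9]
ft_force: [0.9, 0.4, 0.3]
opening: 0.0004
grip_force: 0.0
```

Request:
apply_moves --plan "0 0 0 0 0 0;0 0 0 0 0 0;0 0 0 0 0 0;0 0 0 0 0 0;0 0 0 0 0 0"

```text
time: 17.38
eef_pos: [0.4717, -0.1838, 0.2232]
tool_rot: [180.0, 0.0, 161.9]
ft_force: [-0.3, -1.0, -0.0]
opening: 0.0002
grip_force: 0.0
```

```bash
python3 -c "
from rig import robot
print(robot.hand_in())"
```

```text
the job is handed in; nothing more can be done
None
```

I pointed at the lone rotor tube, then the spare tube in the rack, then the empty hole across from it, holding about two seconds at each. The job was handed in at about 17 s, still pointing at that hole; no contact showed in the force readings, and the hand-in returned no verdict.

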